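Load a test strip into the strip reader and shut its carriage

TASK

Load the test strip into the reader: set it in the carriage's channel with its blue end against the orange spring follower, pushing the follower back until the other end drops behind the end lip and the strip sits flat on the channel floor, then let go. Then slide the carriage all the way into the reader until its catch clicks home. The strip is brittle and the slide delicate, so feel your way and force nothing, and leave the dishes, flask and wash bottle alone.

Things in the scene. Friction and masses are not known exactly. Their poses are not given: they have to be found in the camera images.
- strip_mid (a point): Centre (half-way up) of the loose test strip: eight cream cells in a row under a silver foil, one upright bar 92 mm long (its y axis), 12 mm wide (x), 26 mm tall (z), flat sides, 25 g, brittle plastic. It starts standing upright on a white paper mat 2 mm thick. Its blue end is at +46 mm along y.
- strip_blue (a point): Middle of the blue end face of the strip, 46 mm along y from strip_mid and at the same height.
- strip: The same strip as a body; origin at the centre of its underside, 13 mm below strip_mid, same axes.
- reader: The fixed reader. Origin on the bench below the mouth of its slot, on the channel's centre line; x across the channel, y along it (carriage comes out to +y), z up. White housing: x -70..130, y -170..0, z 0..100 mm; slot 64 mm wide, to z 66. Grey bed 90 wide, 22 high, to y 240. Seated, the strip's centre is at x 0, y q-78, z 47 (q: carriage in mm). Slide parts strain at 35 N.
- lip_drawn (a point): Drawing place, with the carriage fully out (q 175), of the end lip's channel-side face at floor height (reader y 51, z 34 mm; in general y = q-124). Fixed to the base; the true slide, with all its parts and stops, is clamped up to 12 mm off in y, either way, not measured. Lip 6 mm high, 8 thick, open behind. Channel 16 mm wide; walls 6 mm high, flaring to 24 mm wide at z 44.
- follower_drawn (a point): Drawing place, fully out (q 175), of the resting follower's upright face (y 135 = q-40; same 12 mm doubt). Block 13 mm wide, floor z 34 to top z 54. 84 mm free at rest: the strip needs it 8 mm back (+y); hard stop at 16 mm. Spring 3 N at rest, +0.6 N per mm. Held level 8 to 9 mm above the floor, the strip clears the lip yet meets the block. It breaks at 35 N in all on the reader (clamping is 16 N of it).
- tab_drawn (a point): Drawing place, carriage home (q 0), of the outer (+y) face of the blue thumb tab to push on (reader y 56 = q+56, z 50; same 12 mm doubt). Tab: upright plate 36 mm wide, 8 thick, z 32 to 66; from it inwards the carriage is flat (z 34) for 42 mm to the black spring housing, y q-8 to q+6, top z 54.
- carriage (a joint): How far the carriage is out, m: 0 home, 0.175 outer stop. Starts 2 to 13 mm short of the outer stop. Drag 1.2 N, less than the follower's spring, so a push on the follower first draws it to the outer stop. Going in, a snap catch resists from 7 to 8 mm before home: 6 to 9 N at first, then less and less. Close to home (last 1 to 2 mm) it draws the carriage onto the hard home stop and keeps it there.
- dishes: Stack of four Petri dishes, 91 mm wide, 60 mm tall, origin under its centre; leave it alone.
- flask: Conical flask, 68 mm wide, 102 mm tall, origin under its centre; leave it alone.
- wash: White bottle with a red cap, 58 mm wide, 150 mm tall, origin under its centre; leave it alone.
Not all that is in view belongs to the job. Leave any black look-alike of the strip alone.

How it is judged:
By the outcome, as a careful person would: the job done as asked, in the order asked, and still so for the second after the job is handed in, with the robot touching nothing.
It also fails if it takes over 70 s, if anything falls off the work surface, if the arm or the gripper's body presses on something with over 40 N, if the wrist force passes 120 N, or if a joint passes its speed limit or range.

ROBOT

A 6-joint arm with a two-finger parallel gripper is mounted at the origin on the work surface. World frame = base frame: x ahead of the robot, y to its left, z up, the work surface at z = 0. Lengths are in m, angles in degrees, forces in N, time in s.
With the tool pointing down it reaches from about 0.325 to 0.85 m from the base axis. Payload 15.5 kg.
Tool frame: the origin (TCP) lies midway between the tips of the shut fingers; the grasp point (between the pads) lies 19 mm behind it; z points along the fingers, y is the direction in which the jaws open and shut (so a half turn about z gives the same grasp; the last joint's range is limited). The gripper opens to 91 mm and grips with 3 to 60 N. Pads are 32 mm wide; open, the fingers measure 118 mm over their backs; the gripper's body (76 mm by 178 mm) begins 60 mm behind the grasp point.
Start: joints at [66.549, 28.281, 77.091, -0, 74.628, -5.472], TCP at [0.193, 0.594, 0.214] pointing down, gripper open.
Joint ranges: [-166.48, 166.48], [-47.26, 123.95], [12.59, 153.08], [-70.14, 250.14], [6.76, 159.57], [-176.63, 176.63]. Speed limits (degrees/s): [108.29, 108.29, 147.25, 172.46, 172.46, 172.46].

INTERFACE

Orientations are given as [roll, pitch, yaw] about the fixed x, y, z axes, in that order (R = Rz(yaw) Ry(pitch) Rx(roll)).
In Python, from rig import monitor, imaging, ticket gives the robot as it stands.
- The arm moves only by the tool servo_tool, never from a script. Its argument "rows" is text: rows parted by semicolons, each of 5 numbers parted by spaces: the shift along the tool's x, y, z in cm, then the turn about the tool's z in rad, then the opening, from 0 (shut) to 1 (fully open). A call has 1 to 12 rows; each row shifts and turns the pose as measured when the row begins, along the tool's axes as they then stand; what a row does not reach is not made up. A row lasts 1/10 s, in which the tool goes at most 50 mm and 8.59 degrees, less where a joint would pass 70% of its speed; a pose out of reach is approached as far as the arm can. A call with a gripper value outside its range is refused whole. The fingers move at their own pace and stop on an object; "force" is the grip in N (left out, the last holds). Time passes only in rows, so rows that do not move let the fingers close. It gives the time, the measured TCP pose, the force and the opening at its end, in the units of the state.
- monitor.observe(): the state, without advancing time (a new reading comes with each control period).
- imaging.get_image(name): name is "scene" or "top" or "wrist"; returns a dict with "img" (420x560x3 uint8, red, green, blue), "depth" (420x560 float32, m along the optical axis (not along the pixel's ray), 0 where there is no reading), "K" (3x3 intrinsics, pixels), "origin" and "attitude" of the camera in the world; the wrist camera has in their place "mount" (4x4, takes a point from camera to tool coordinates, whose origin is the TCP and whose axes are the flange's). Camera axes: x right, y down, z forward; pixel columns grow to the right and rows downward; lengths in m; the calibration is good to about 2 mm. A picture is of the moment at which its call begins: read the wrist's pose just before it.
- ticket.hand_in(): hands the job in, once; it reports no verdict.
The state is a dict: "clock": time; "joint_pos": joint angles; "qd": joint speeds; "joint_efforts": joint torques, N m; "ee_pos": TCP position; "tcp_rot": TCP orientation; "ft_force": force on the tool from outside, world axes, zero at the start; "moment": the same for the moment, N m; "grip_width": finger opening in m.
Only numpy, scipy, OpenCV 4.12 (cv2) and the standard library are available. Lean on these libraries where they do the work, as an engineer would, in place of code of your own. Each camera call takes 0.05 s, during which the arm holds its last target. There are 200 camera calls.

## Working session

There is one attempt and no reset: what is moved stays moved. The work goes in short steps, Python scripts to look and compute and a tool call to move; the robot and the scene stay as the last step left them, time stands still between calls to the robot, and variables do not carry over. Pictures are saved under pics/ and viewed, about 8 in all and at most 12, crops included, and the job is handed in when it is done.

Besides the shell and the picture viewer there is one more tool, called after "Emit:" as a command line: name --argument value ..., lists and objects as JSON in quotes. servo_tool: Moves the arm, as the interface text tells. Its arguments: {"type":"object","properties":{"rows":{"type":"string"},"force":{"type":"number"}},"required":["rows"]}

```bash
ls; mkdir -p pics; cat > h.py <<'E'
import numpy as np, cv2
from scipy.spatial.transform import Rotation as R
from rig import monitor, imaging, ticket
def att(a):
    a=np.array(a,float)
    if a.shape==(3,3): return a
    if a.size==4: return R.from_quat(a).as_matrix()
    return R.from_euler('xyz',a.ravel(),degrees=True).as_matrix()
def shot(name,fn=None):
    s=monitor.observe(); d=imaging.get_image(name)
    if 'mount' in d:
        T=np.eye(4);T[:3,:3]=att(s['tcp_rot']);T[:3,3]=s['ee_pos'];T=T@np.array(d['mount'])
    else:
        T=np.eye(4);T[:3,:3]=att(d['attitude']);T[:3,3]=d['origin']
    d['T']=T
    np.savez('last_'+name,img=d['img'],depth=d['depth'],K=d['K'],T=T)
    if fn: cv2.imwrite('pics/'+fn,d['img'][:,:,::-1])
    return d
def load(name): return np.load('last_'+name+'.npz')
def pt(d,u,v,z=None):
    """pixel -> world, by depth or on plane z"""
    K=d['K'];T=d['T'];r=np.array([(u-K[0,2])/K[0,0],(v-K[1,2])/K[1,1],1])
    if z is None: p=r*np.median([x for x in d['depth'][int(v)-1:int(v)+2,int(u)-1:int(u)+2].ravel() if x>0])
    else:
        w=T[:3,:3]@r; p=r*(z-T[2,3])/w[2]
    return T[:3,:3]@p+T[:3,3]
def pix(d,p):
    T=d['T'];c=T[:3,:3].T@(np.array(p)-T[:3,3]);q=d['K']@c;return q[:2]/q[2]
E
python3 - <<'E'
from h import *
print(monitor.observe())
a=shot('top','top.png');b=shot('scene','scene.png')
print(a['K'],a['T'],b['T'],a['attitude'])
E
```

```text
pics
{'clock': 0.0, 'joint_pos': array([ 6.65485108e+01,  2.83148218e+01,  7.71259243e+01,  1.25360565e-03,
        7.46272506e+01, -5.46971239e+00]), 'qd': array([-0.02271572, -0.08752047, -0.06507593,  0.01149701,  0.03441081,
        0.02335661]), 'joint_efforts': array([-1.34928581e-03, -8.78840518e+01, -3.81850576e+01,  7.09793949e-02,
        5.32148033e-02, -1.02121935e-04]), 'ee_pos': array([0.19277117, 0.59414964, 0.21334607]), 'tcp_rot': array([-1.79932428e+02, -7.68426823e-03,  1.62017886e+02]), 'ft_force': array([-0.36472856, -0.75799633,  0.30637965]), 'moment': array([ 0.05148742, -0.00556991,  0.01434979]), 'grip_width': 0.09117654911471526}
[[385.799971     0.         279.03744857]
 [  0.         385.799971   214.21226638]
 [  0.           0.           1.        ]] [[-0.01991494 -0.99306067  0.11590467  0.40855228]
 [-0.99944597  0.02286571  0.02418482  0.12625343]
 [-0.02666723 -0.11535882 -0.99296586  0.81333599]
 [ 0.          0.          0.          1.        ]] [[ 0.08910249  0.74311621 -0.66320362  1.0986568 ]
 [ 0.99585164 -0.07879779  0.04550178  0.09967167]
 [-0.01844587 -0.66450674 -0.74705458  0.72268778]
 [ 0.          0.          0.          1.        ]] [-173.37331137    1.52810099  -91.14152358]
```

```bash
python3 - <<'E'
import cv2
for n in('top','scene'):
    i=cv2.imread(f'pics/{n}.png');cv2.imwrite(f'pics/{n}b.png',cv2.resize(i,(800,600),interpolation=cv2.INTER_CUBIC))
E
```

```text
(no output)
```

View pics/topb.png

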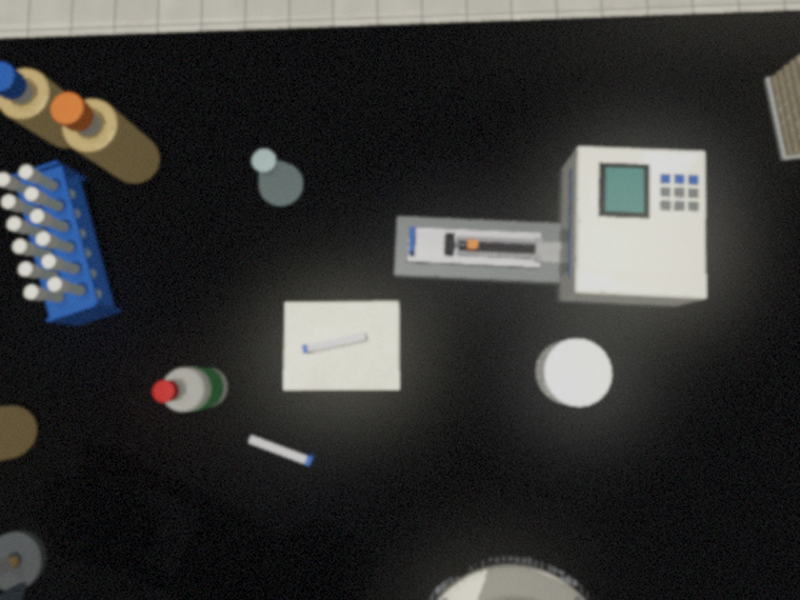

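View pics/sceneb.png

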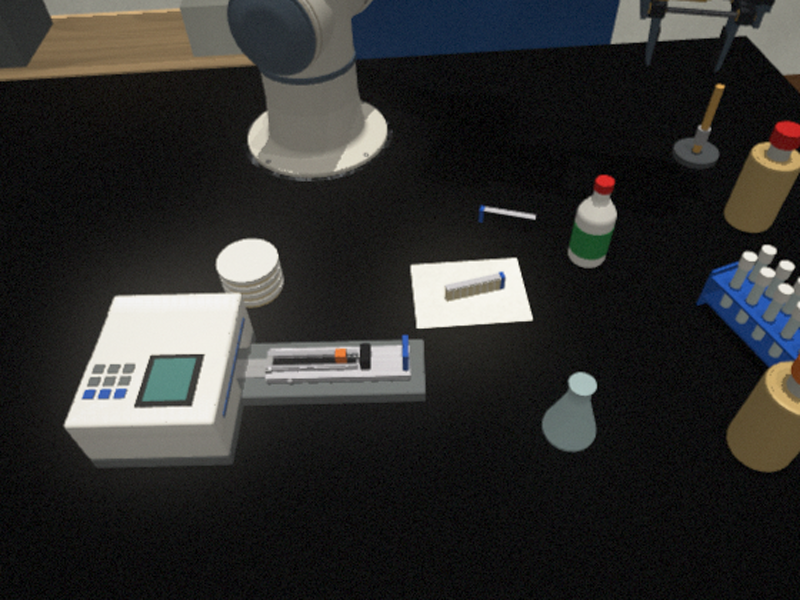

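The picture shows two candidates for the strip. One is the cream bar with a blue end on the white mat, top (335,343). The other is a white stick with a blue cap on the bare bench, top (280,450). The one on the mat fits the description: it is upright, has cells and stands on paper. The reader is at the right with the carriage pulled out and the blue tab at (412,243). The orange follower is at (472,244) and the black spring housing at (450,244). I'll confirm with an enlarged crop.

```bash
python3 - <<'E'
from h import *
d=load('top')
i=d['img'][140:285,190:420,::-1]
cv2.imwrite('pics/crop1.png',cv2.resize(i,(800,504),interpolation=cv2.INTER_CUBIC))
D=d['depth']
# world map
v,u=np.mgrid[0:420,0:560];K=d['K']
P=np.stack([(u-K[0,2])/K[0,0]*D,(v-K[1,2])/K[1,1]*D,D],-1)@d['T'][:3,:3].T+d['T'][:3,3]
def rect(m,n):
    p=P[m][:,:2].astype(np.float32)*1000
    print(n,m.sum(),cv2.minAreaRect(p),P[m].mean(0))
ok=D>0
roi=lambda a,b,c,e:(u>a)&(u<b)&(v>c)&(v<e)
rect(ok&(abs(P[...,2]-.1)<.008)&roi(390,510,95,215),'housing')
rect(ok&(abs(P[...,2]-.022)<.006)&roi(265,400,140,205),'bed')
rect(ok&(P[...,2]>.018)&roi(200,280,212,270),'strip')
rect(ok&(abs(P[...,2]-.028)<.004)&roi(200,280,212,270),'striptop')
rect(ok&(abs(P[...,2]-.002)<.003)&roi(190,290,205,280),'mat')
E
```

```text
housing 9472 ((597.3905639648438, -176.59657287597656), (169.8388671875, 200.02037048339844), 85.80848693847656) [ 0.59476904 -0.17490906  0.10007795]
bed 2830 ((593.5289306640625, 22.534454345703125), (251.72413635253906, 133.5079803466797), 85.0518798828125) [0.57820471 0.01584228 0.02166358]
strip 275 ((450.2355651855469, 239.13021850585938), (12.342917442321777, 92.17818450927734), 10.953858375549316) [0.44990746 0.23952194 0.02698376]
striptop 269 ((450.2355651855469, 239.13021850585938), (12.342917442321777, 92.17818450927734), 10.953858375549316) [0.45002559 0.23948713 0.02711006]
mat 5778 ((446.0545959472656, 230.98214721679688), (209.51715087890625, 154.44552612304688), 88.71277618408203) [0.44605875 0.22817451 0.00116953]
```

View pics/crop1.png

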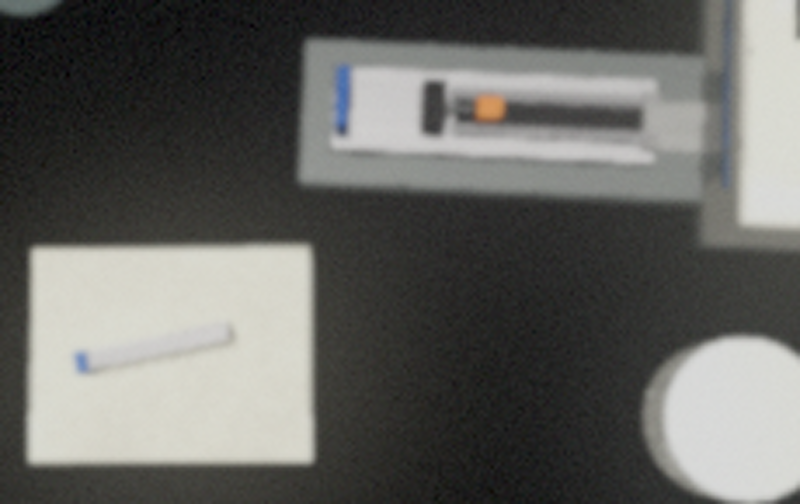

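The crop confirms it: a cream bar with its blue end at crop (82,362), which is world +y, standing on the mat. The strip is at about (0.450, 0.239) with yaw 11°. The reader yaw is about -4.2° with its origin near (0.574, -0.090). Moving above the strip.

Emit:
servo_tool --rows "0 0 0 0.133 1;0 0 0 0.133 1;0 0 0 0.133 1;0 0 0 0.133 1;0 0 0 0.133 1;0 0 0 0.133 1;0 0 0 0.133 1;0 0 0 0.133 1" --force 16

```text
clock: 0.9
ee_pos: [0.192, 0.5924, 0.2104]
tcp_rot: [-179.8, 0.4, 98.8]
ft_force: [0.5, 0.2, 0.3]
grip_width: 0.0912
```

Emit:
servo_tool --rows "-3.6 1.7 0 0 1;-3.6 1.7 0 0 1;-3.6 1.7 0 0 1;-3.6 1.7 0 0 1;-3.6 1.7 0 0 1;-3.6 1.7 0 0 1;-3.6 1.7 0 0 1;-3.6 1.7 0 0 1;-3.6 1.7 0 0 1;-3.6 1.7 0 0 1;-3.6 1.7 0 0 1;0 0 0 0 1"

```text
clock: 2.1
ee_pos: [0.4418, 0.2138, 0.2093]
tcp_rot: [-179.6, 0.5, 98.6]
ft_force: [0.6, 0.1, -0.0]
grip_width: 0.0915
```

```bash
cat >> h.py <<'E'
def cloud(d):
    D=d['depth'];v,u=np.mgrid[0:420,0:560];K=d['K'];T=d['T']
    return np.stack([(u-K[0,2])/K[0,0]*D,(v-K[1,2])/K[1,1]*D,D],-1)@T[:3,:3].T+T[:3,3],D>0
def totool(p,s=None):
    s=s or monitor.observe()
    return att(s['tcp_rot']).T@(np.array(p)-s['ee_pos'])*100
E
python3 - <<'E'
from h import *
d=shot('wrist','w1.png')
P,ok=cloud(d)
m=ok&(abs(P[...,2]-.028)<.004)&(abs(P[...,0]-.45)<.07)&(abs(P[...,1]-.24)<.08)
p=P[m][:,:2].astype(np.float32)*1000
print(m.sum(),cv2.minAreaRect(p),P[m].mean(0)); r=cv2.minAreaRect(p)
print(totool([r[0][0]/1000,r[0][1]/1000,.0135]),monitor.observe()['tcp_rot'])
E
```

```text
835 ((450.21026611328125, 240.453125), (11.945592880249023, 90.82757568359375), 10.867517471313477) [0.44992011 0.24190525 0.02640482]
[ 2.50634846  1.47533372 19.53988991] [-179.57518232    0.44846141   98.57816277]
```

View pics/w1.png

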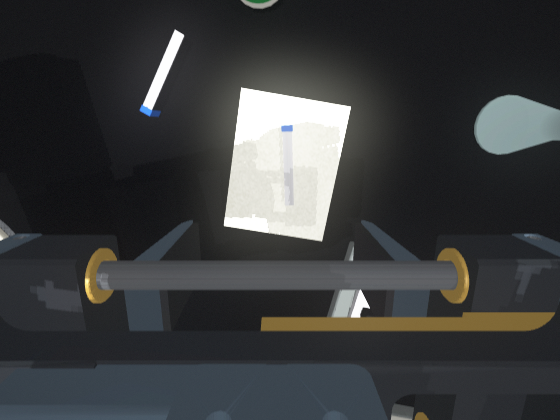

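The strip is at wrist (288,165), midway between the fingers, with the blue end ahead. Depth agrees on (0.450, 0.240). Descending.

Emit:
servo_tool --rows "0.8 0.5 2 -0.04 1;0.8 0.5 3.5 0 1;0.85 0.45 3.5 0 1;0 0 3.5 0 1;0 0 2.5 0 1;0 0 0 0 1"

```text
clock: 2.75
ee_pos: [0.448, 0.246, 0.0547]
tcp_rot: [-179.7, 0.3, 101.1]
ft_force: [0.2, -1.0, 0.4]
grip_width: 0.0911
```

Emit:
servo_tool --rows "-0.3 0.1 1 0 1;-0.3 0 1 0 1;0 0 1 0 1;0 0 0.6 0 1;0 0 0.3 0 1;0 0 0 0 1"

```text
clock: 3.35
ee_pos: [0.4513, 0.2413, 0.016]
tcp_rot: [-179.9, 0.3, 101.1]
ft_force: [-0.2, 0.4, -0.3]
grip_width: 0.0915
```

Emit:
servo_tool --rows "-0.1 -0.1 0.2 0 1;0 0 0 0 0.4;0 0 0 0 0.1;0 0 0 0 0;0 0 0 0 0;0 0 0 0 0;0 0 0 0 0;0 0 0 0 0" --force 16

```text
clock: 4.15
ee_pos: [0.4512, 0.2403, 0.015]
tcp_rot: [180.0, 0.3, 101.1]
ft_force: [1.3, 0.0, -0.2]
grip_width: 0.0379
```

Emit:
servo_tool --rows "0 0 0 0 0;0 0 0 0 0;0 0 0 0 0;0 0 0 0 0;0 0 0 0 0;0 0 0 0 0"

```text
clock: 4.75
ee_pos: [0.4511, 0.2403, 0.0149]
tcp_rot: [180.0, 0.3, 101.1]
ft_force: [0.4, -0.4, -0.6]
grip_width: 0.0118
```

Emit:
servo_tool --rows "0 0 -1 0 0;0 0 -3.5 0 0;0 0 -3.5 0 0;0 0 -3.5 0 0;0 0 -3.5 0.09 0;0 0 0 0.09 0;0 0 0 0.087 0;0 0 0 0 0"

```text
clock: 5.55
ee_pos: [0.4504, 0.2408, 0.1765]
tcp_rot: [179.8, 0.2, 85.3]
ft_force: [0.5, -0.1, -0.5]
grip_width: 0.012
```

Emit:
servo_tool --rows "-3 1.7 0 0 0;-3 1.7 0 0 0;-3 1.7 0 0 0;-3 1.7 0 0 0;-3 1.7 0 0 0;-3 1.7 0 0 0;-3 1.7 0 0 0;-3 1.7 0 0 0;-1 0.5 0 0 0;0 0 0 0 0"

```text
clock: 6.55
ee_pos: [0.5751, -0.0282, 0.1792]
tcp_rot: [180.0, 0.2, 87.1]
ft_force: [-0.5, -0.0, -0.1]
grip_width: 0.0118
```

```bash
python3 - <<'E'
from h import *
print(monitor.observe())
d=shot('wrist')
cv2.imwrite('pics/w2.png',cv2.resize(d['img'][:280,:,::-1],(800,400),interpolation=cv2.INTER_CUBIC))
shot('top')
E
```

```text
{'clock': 6.55, 'joint_pos': array([-8.64786313, 26.39555231, 86.72114812, -0.18412624, 66.83786979,
       -5.70305541]), 'qd': array([-0.25625214, -0.00415936,  0.23180608,  0.14347917,  0.21029675,
       -0.80317468]), 'joint_efforts': array([-2.80401170e+00, -8.05577087e+01, -3.58216882e+01, -1.96740520e-01,
        4.59554116e-02, -5.99645153e-01]), 'ee_pos': array([ 0.57513658, -0.0282413 ,  0.17917012]), 'tcp_rot': array([1.79971729e+02, 1.73007838e-01, 8.71275057e+01]), 'ft_force': array([-0.51129454, -0.03648714, -0.05090764]), 'moment': array([-0.05637529,  0.12044656,  0.02510753]), 'grip_width': 0.011763362239715506}
```

View pics/w2.png

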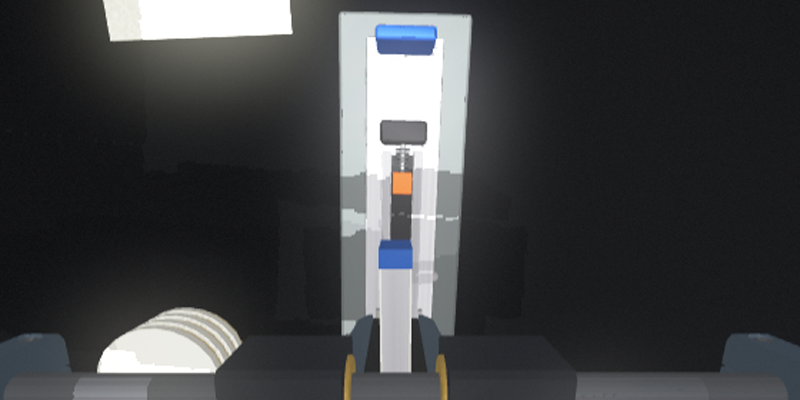

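```bash
cat >> h.py <<'E'
def frame(o,yaw):
    c,s=np.cos(np.radians(yaw)),np.sin(np.radians(yaw));return np.array([[c,-s],[s,c]]),np.array(o)
def tor(p,o=(573.7,-89.6),yaw=-4.2):
    A,o=frame(o,yaw);return A.T@(np.array(p)[:2]*1000-o)
E
python3 - <<'E'
from h import *
d=load('wrist');k=560/800
for n,u,v,z in [('bedL1',340,20,.022),('bedL2',342,330,.022),('bedR1',471,20,.022),('bedR2',456,330,.022),('blkLn',392,194,.054),('blkRn',412,194,.054),('blkLf',392,173,.054),('housL',381,122,.054),('housR',427,122,.054),('tabL',377,26,.066),('tabR',437,26,.066),('chL',383,230,.044),('chR',421,230,.044),('carL',367,60,.034),('carR',442,60,.034),('blueL',379.5,242,.192),('blueR',412,242,.192),('b2L',381,366,.192),('b2R',411,366,.192)]:
    p=pt(d,u*k,v*k,z);print(n,(p*1000).round(1),tor(p).round(1))
P,ok=cloud(d);hsv=cv2.cvtColor(d['img'],cv2.COLOR_RGB2HSV)
m=ok&(hsv[...,0]>5)&(hsv[...,0]<20)&(hsv[...,1]>150)&(P[...,2]>.045);m[280:]=0
q=P[m];r=np.array([tor(x) for x in q]);print('orange',m.sum(),r.min(0),r.max(0),q[:,2].mean())
m=ok&(abs(P[...,2]-.022)<.004);r=np.array([tor(x) for x in P[m]])
for a in range(60,240,30):
    s=r[(abs(r[:,1]-a)<6)&(abs(r[:,0])<60)];print(a,len(s),s[:,0].min() if len(s) else 0,s[:,0].max() if len(s) else 0)
# top view: orange & tab
t=load('top');P,ok=cloud(t);m=ok&(abs(P[...,2]-.1)<.005);m[:, :390]=0;p=P[m][:,:2].astype(np.float32)*1000
hsv=cv2.cvtColor(t['img'],cv2.COLOR_RGB2HSV);print('tcp in r',tor(monitor.observe()['ee_pos']))
E
```

```text
bedL1 [548.  145.9  22. ] [-42.9 233. ]
bedL2 [532.  -69.8  22. ] [-43.1  16.7]
bedR1 [634.5 141.6  22. ] [ 43.7 235. ]
bedR2 [621.3 -74.3  22. ] [46.4 18.7]
blkLn [576.8  33.   54. ] [ -5.9 122.5]
blkRn [589.8  32.4  54. ] [  7.2 122.8]
blkLf [577.5  46.2  54. ] [ -6.2 135.8]
housL [572.2  77.5  54. ] [-13.8 166.5]
housR [601.1  76.   54. ] [ 15.2 167.2]
tabL [573.1 127.7  66. ] [-16.5 216.7]
tabR [607.5 126.   66. ] [ 18.  217.5]
chL [569.2   8.9  44. ] [-11.7  97.9]
chR [595.4   7.5  44. ] [14.6 98.5]
carL [564.8 118.1  34. ] [-24.1 206.5]
carR [613.5 115.7  34. ] [ 24.7 207.7]
blueL [572.5  20.4 192. ] [ -9.2 109.6]
blueR [584.1  19.8 192. ] [  2.4 109.9]
b2L [570.3 -27.3 192. ] [-8.  61.9]
b2R [581.8 -27.8 192. ] [ 3.5 62.2]
orange 192 [ -5.64574372 123.23150134] [  5.92654912 136.15611381] 0.05251989347595518
60 337 -43.58209472571592 45.018695042518644
90 390 -44.5161104742693 44.941714161864674
120 422 -44.28212782766871 44.8147126953854
150 442 -44.05195051930213 44.89074038416673
180 484 -44.814258436964096 44.572032072580285
210 530 -44.560892270196234 44.63421580354783
tcp in r [-3.85824676 62.8195938 ]
```

The picture shows the strip held straight in line with the channel. Its blue end is at (396,242), the follower face at (402,195), the spring housing at (404,132) and the tab at (406,38). Depth puts the channel centre at reader x ≈ 0.2 and the follower face at y ≈ 123. Lowering with a 3.5 mm sideways correction.

Emit:
servo_tool --rows "0 0.35 2 0.023 0;0 0 3 0 0;0 0 3 0 0;0 0 1.5 0 0;0 0 0 0 0;0 0 0 0 0"

```text
clock: 7.25
ee_pos: [0.5752, -0.0185, 0.0832]
tcp_rot: [180.0, 0.1, 86.4]
ft_force: [0.8, 0.7, 0.0]
grip_width: 0.0121
```

```bash
python3 - <<'E'
from h import *
s=monitor.observe();print(s['ee_pos'],s['tcp_rot'],s['ft_force'],tor(s['ee_pos']))
d=shot('wrist')
cv2.imwrite('pics/w3.png',cv2.resize(d['img'][100:300,130:430,::-1],(800,533),interpolation=cv2.INTER_CUBIC))
E
```

```text
[ 0.57520704 -0.01854847  0.083206  ] [1.79988895e+02 8.40296864e-02 8.64490966e+01] [0.7641982  0.65539208 0.03227367] [-3.70069441 70.97108882]
```

View pics/w3.png

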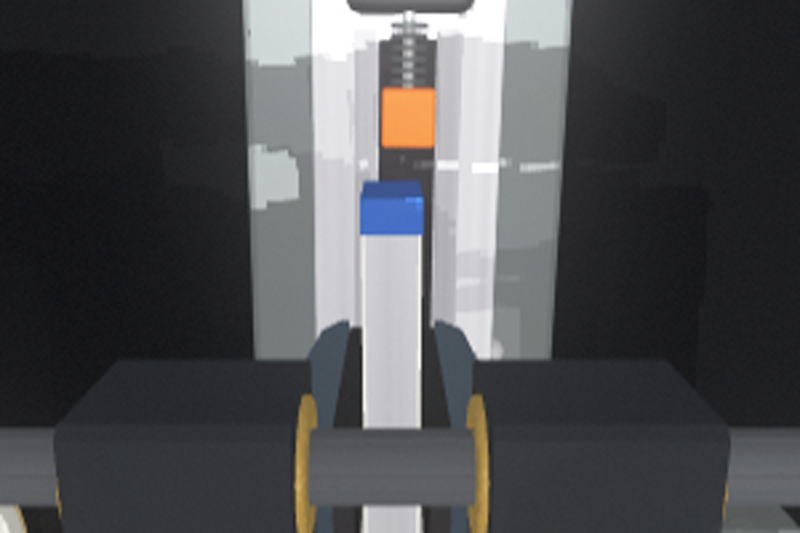

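```bash
python3 - <<'E'
from h import *
d=load('wrist');k=.375
for n,u,v,z in [('blueTopFar',391.5,197,.0963),('stripmid',392,400,.0963),('blkNear',409.5,147,.054),('blkFar',408.5,88,.054),('bedL',246,30,.022),('bedR',571,30,.022),('bedL',253,330,.022),('bedR',555,330,.022)]:
    p=pt(d,130+u*k,100+v*k,z);print(n,(p*1000).round(1),tor(p).round(1))
E
```

```text
blueTopFar [578.7  27.5  96.3] [ -3.6 117.2]
stripmid [576.2 -14.1  96.3] [-3.  75.4]
blkNear [583.4  33.   54. ] [  0.7 123. ]
blkFar [584.   46.8  54. ] [  0.2 136.8]
bedL [541.8  64.   22. ] [-43.1 150.9]
bedR [629.1  58.6  22. ] [ 44.4 151.9]
bedL [534.9 -20.3  22. ] [-43.7  66.2]
bedR [623.8 -25.8  22. ] [45.3 67.3]
```

Emit:
servo_tool --rows "-0.5 0.2 0 0.01 0;-0.5 0.2 0 0 0;0 0 0.8 0 0;0 0 0.8 0 0;0 0 0.6 0 0;0 0 0 0 0;0 0 0 0 0"

```text
clock: 8.0
ee_pos: [0.5803, -0.0298, 0.0622]
tcp_rot: [179.7, 0.1, 85.8]
ft_force: [-0.2, 1.1, -0.8]
grip_width: 0.0121
```

```bash
cat > st.py <<'E'
from h import *
s=monitor.observe();A,_=frame((0,0),-4.2);print(s['clock'],'z',s['ee_pos'][2]*1000,'rot',s['tcp_rot'],'Fr',A.T@s['ft_force'][:2],s['ft_force'][2],'r',tor(s['ee_pos']),'w',s['grip_width'])
E
python3 st.py
```

```text
8.0 z 62.18062545675144 rot [1.79731701e+02 9.88926518e-02 8.58407902e+01] Fr [-0.26827825  1.04042943] -0.7878410259284314 r [ 2.22643951 60.1658611 ] w 0.012105206425314137
```

Emit:
servo_tool --rows "0 -0.2 0.3 0 0;0 0 0.3 0 0;0 0 0 0 0;0 0 0 0 0"

```text
clock: 8.4
ee_pos: [0.5781, -0.0294, 0.0558]
tcp_rot: [179.7, 0.1, 85.9]
ft_force: [0.7, -0.4, -0.6]
grip_width: 0.012
```

```bash
python3 st.py; python3 - <<'E'
from h import *
d=shot('wrist')
cv2.imwrite('pics/w4.png',cv2.resize(d['img'][100:300,130:430,::-1],(800,533),interpolation=cv2.INTER_CUBIC))
E
```

```text
8.4 z 55.75496309212389 rot [1.79732906e+02 9.79793222e-02 8.58535889e+01] Fr [ 0.74415114 -0.32884291] -0.6289510287390053 r [1.63747083e-02 6.03213312e+01] w 0.012018078241526682
```

View pics/w4.png

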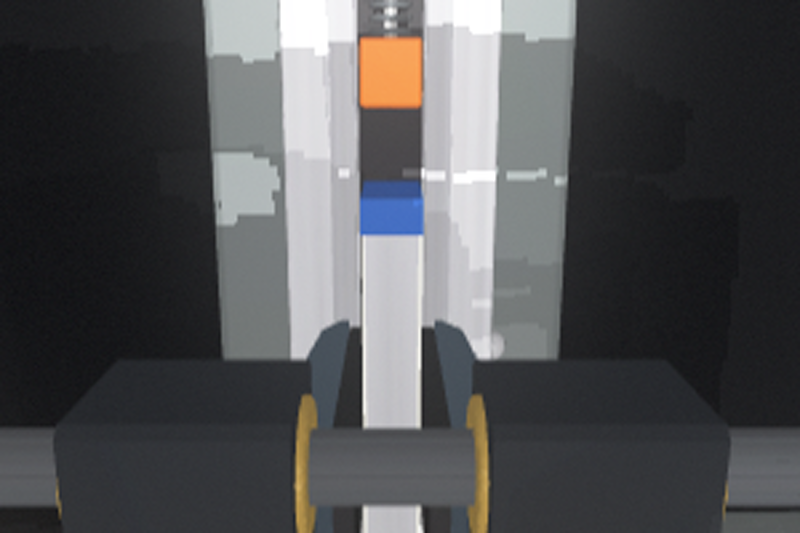

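Picture: the blue end, centre (392,208), lines up with the follower, centre (391,72), with a 16 mm gap. Now feeling forward.

Emit:
servo_tool --rows "0.4 0 0.03 0 0;0.4 0 0 0 0;0.3 0 0 0 0;0 0 0 0 0"

```text
clock: 8.85
ee_pos: [0.5793, -0.0174, 0.0558]
tcp_rot: [179.7, 0.1, 85.9]
ft_force: [1.1, -0.2, -0.6]
grip_width: 0.0118
```

```bash
python3 st.py
```

```text
8.85 z 55.77604548219993 rot [1.79696849e+02 9.71734800e-02 8.58510673e+01] Fr [ 1.07188408 -0.13760462] -0.6275057964874526 r [ 0.26296036 72.4259805 ] w 0.011770732809946652
```

Emit:
servo_tool --rows "0.2 0 0 0 0;0.2 0 0 0 0;0 0 0 0 0"

```text
clock: 9.15
ee_pos: [0.5796, -0.0129, 0.0558]
tcp_rot: [179.7, 0.1, 85.9]
ft_force: [0.1, -0.8, 0.4]
grip_width: 0.0118
```

```bash
python3 st.py
```

```text
9.15 z 55.83340519098129 rot [1.79688300e+02 9.80735481e-02 8.58703539e+01] Fr [ 0.19981804 -0.74526241] 0.42015990180932716 r [ 0.31368011 76.94660253] w 0.01183586413419451
```

Emit:
servo_tool --rows "0.2 0 0.02 0 0;0.2 0 0 0 0;0 0 0 0 0"

```text
clock: 9.45
ee_pos: [0.58, -0.0088, 0.0557]
tcp_rot: [179.7, 0.1, 85.9]
ft_force: [0.3, 0.2, -0.2]
grip_width: 0.0118
```

Emit:
servo_tool --rows "0.2 0 0 0 0;0.1 0 0 0 0;0 0 0 0 0"

```text
clock: 9.75
ee_pos: [0.5802, -0.0062, 0.0557]
tcp_rot: [179.7, 0.2, 85.9]
ft_force: [-1.1, -4.1, 0.5]
grip_width: 0.0118
```

Emit:
servo_tool --rows "0.2 0 0 0 0;0.1 0 0 0 0;0 0 0 0 0"

```text
clock: 10.05
ee_pos: [0.5804, -0.0037, 0.0558]
tcp_rot: [179.7, 0.2, 85.9]
ft_force: [-1.3, -5.9, 1.7]
grip_width: 0.0118
```

Emit:
servo_tool --rows "0.2 0 0.01 0 0;0.1 0 0 0 0;0 0 0 0 0"

```text
clock: 10.35
ee_pos: [0.5806, -0.0015, 0.0559]
tcp_rot: [179.7, 0.3, 85.9]
ft_force: [-1.2, -7.9, 1.4]
grip_width: 0.0119
```

Emit:
servo_tool --rows "0.2 0 0 0 0;0 0 0 0 0;0 0 0 0 0"

```text
clock: 10.65
ee_pos: [0.5807, -0.0006, 0.056]
tcp_rot: [179.7, 0.4, 85.9]
ft_force: [-0.8, -7.3, 0.2]
grip_width: 0.0118
```

```bash
python3 st.py; python3 - <<'E'
from h import *
d=shot('wrist')
cv2.imwrite('pics/w5.png',cv2.resize(d['img'][100:300,130:430,::-1],(800,533),interpolation=cv2.INTER_CUBIC))
E
python3 st.py
```

```text
10.65 z 56.01172375722281 rot [179.67617394   0.40428149  85.9054777 ] Fr [-0.21770156 -7.29083247] 0.23374753173205765 r [ 0.46644745 89.30544252] w 0.011816577797635437
10.7 z 56.007244470649404 rot [179.67939644   0.40646673  85.90276042] Fr [-0.39789637 -7.24009857] 0.9410011609191437 r [ 0.44216042 89.29423472] w 0.01179183956030593
```

View pics/w5.png

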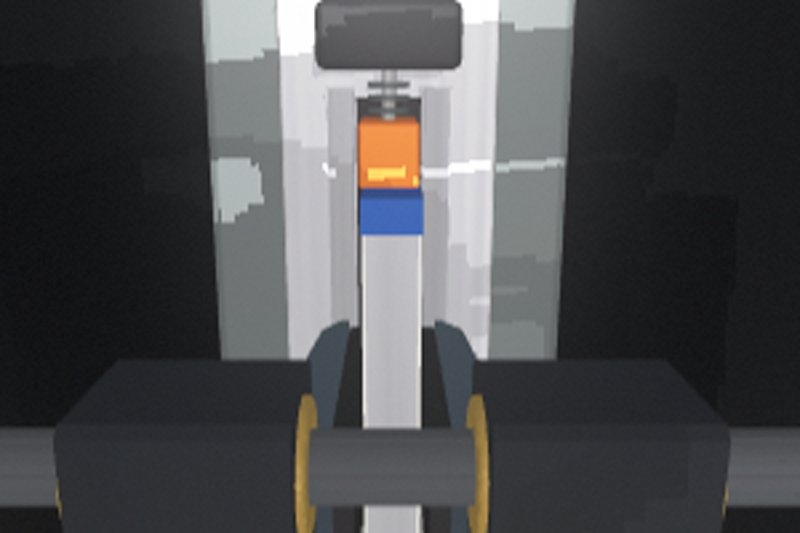

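The strip bears on the follower at (391,189) and has not slipped in the grip: the blue/foil edge is still at row 234. Next, measuring the compression against the spring housing edge at (388,68).

```bash
python3 - <<'E'
from h import *
d=load('wrist');k=.375
for n,u,v,z in [('blkNear',390,189,.054),('blkFar',390,119,.054),('housNearTop',388,66,.054),('blueTop',391,195,.069)]:
    p=pt(d,130+u*k,100+v*k,z);print(n,tor(p).round(1))
E
```

```text
blkNear [  0.7 135. ]
blkFar [  0.7 149.4]
housNearTop [  0.3 159.9]
blueTop [  0.8 136. ]
```

Emit:
servo_tool --rows "0.2 0 0.02 0 0;0.2 0 0.02 0 0;0.15 0 0 0 0"

```text
clock: 11.0
ee_pos: [0.5811, 0.0034, 0.056]
tcp_rot: [179.7, 0.5, 85.9]
ft_force: [-2.6, -10.6, 4.3]
grip_width: 0.0119
```

```bash
python3 st.py
```

```text
11.0 z 56.008032433506756 rot [179.66707581   0.53520845  85.90731772] Fr [ -1.79145895 -10.71025971] 4.306616257168089 r [ 0.52257867 93.29372391] w 0.011897100613509896
```

Emit:
servo_tool --rows "0.05 0 0.3 0 0;0.05 0 0.2 0 0"

```text
clock: 11.2
ee_pos: [0.5818, 0.0032, 0.0517]
tcp_rot: [179.6, 0.6, 85.9]
ft_force: [-1.6, -10.6, 6.1]
grip_width: 0.0116
```

```bash
python3 st.py
```

```text
11.2 z 51.7154019406175 rot [179.5760945    0.6354217   85.92598051] Fr [ -0.85074941 -10.67648056] 6.110350839030749 r [ 1.24913339 93.1778952 ] w 0.011632932175011271
```

Emit:
servo_tool --rows "0.05 -0.05 0.2 0 0;0.05 0 0.1 0 0"

```text
clock: 11.4
ee_pos: [0.582, 0.003, 0.0493]
tcp_rot: [179.5, 0.7, 85.9]
ft_force: [-1.6, -9.3, 5.3]
grip_width: 0.0123
```

```bash
python3 st.py
```

```text
11.4 z 49.26495046091564 rot [179.48721813   0.73179992  85.93377483] Fr [-0.936105   -9.38478031] 5.310177098173109 r [ 1.50473545 93.00779873] w 0.012265519883401422
```

Emit:
servo_tool --rows "0.05 -0.1 0.1 0 0;0.04 -0.05 0.1 0 0"

```text
clock: 11.6
ee_pos: [0.5818, 0.0028, 0.048]
tcp_rot: [179.3, 0.8, 85.9]
ft_force: [-1.1, -9.1, 5.8]
grip_width: 0.0118
```

```bash
python3 st.py
```

```text
11.6 z 47.97045254923809 rot [179.3377533    0.8226668   85.92902828] Fr [-0.45296742 -9.15225471] 5.840600485310699 r [ 1.28349882 92.71012476] w 0.011767280255719
```

Emit:
servo_tool --rows "0.03 -0.05 0.1 0 0;0.03 0 0.1 0 0"

```text
clock: 11.8
ee_pos: [0.582, 0.0023, 0.0467]
tcp_rot: [179.2, 0.9, 85.9]
ft_force: [-4.8, -7.0, 14.7]
grip_width: 0.0118
```

```bash
python3 st.py; python3 - <<'E'
from h import *
for n in('scene','wrist'):shot(n)
a=load('scene')['img'][215:300,155:325,::-1]
cv2.imwrite('pics/s2.png',cv2.resize(a,(800,400),interpolation=cv2.INTER_CUBIC))
E
```

```text
11.8 z 46.66485256818699 rot [179.24573754   0.90469636  85.92749717] Fr [-4.27593419 -7.36398342] 14.677680780238049 r [ 1.52803188 92.25343154] w 0.011788829314649772
```

View pics/s2.png

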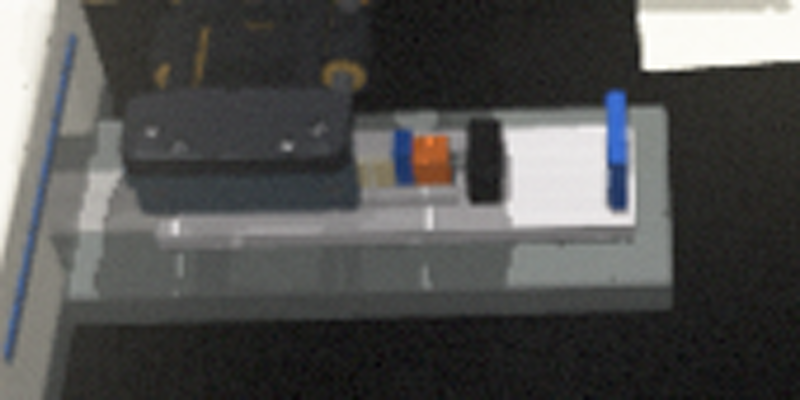

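Floor contact felt: underside at about 33.8 mm, Fz 14 N. Easing off and releasing.

Emit:
servo_tool --rows "0 -0.03 -0.02 0 0;0 0 0 0 0.3;0 0 0 0 0.3;0 0 0 0 0.3;0 0 0 0 0.3;0 0 0 0 0.3"

```text
clock: 12.5
ee_pos: [0.5818, 0.0029, 0.0471]
tcp_rot: [179.2, 0.9, 85.9]
ft_force: [-1.3, 0.2, -0.3]
grip_width: 0.0274
```

```bash
python3 st.py
```

```text
12.5 z 47.09828064528722 rot [179.2319989    0.86744616  85.91665695] Fr [-1.32996362  0.13323055] -0.29268525467817097 r [ 1.28922688 92.84866951] w 0.027432224199313012
```

Emit:
servo_tool --rows "0 0 -0.5 0 0.3;0 0 -0.7 0 0.3;0 0 -1 0 0.3;0 0 -2 0 0.3;0 0 -3 0 0.3;0 0 -3 0 0.3;-3 0 -2 0 0.3;-3 0 -1 0 0.3;-3 0 0 0 0.3;0 0 0 0 0.3;0 0 0 0 0.3"

```text
clock: 13.6
ee_pos: [0.574, -0.087, 0.1947]
tcp_rot: [178.9, 0.9, 86.0]
ft_force: [0.2, 0.8, 0.1]
grip_width: 0.0274
```

```bash
python3 st.py; python3 - <<'E'
from h import *
for n in('scene','wrist'):shot(n)
d=load('wrist')
a=load('scene')['img'][215:300,155:325,::-1];b=d['img'][:250,130:430,::-1]
cv2.imwrite('pics/w6.png',np.vstack([cv2.resize(a,(600,300),interpolation=cv2.INTER_CUBIC),cv2.resize(b,(600,300*5//3))[:300]]))
P,ok=cloud(d)
A,o=frame((573.7,-89.6),-4.2)
r=(P[...,:2]*1000-o)@A; z=P[...,2]*1000
m=ok&(abs(r[...,0]-.3)<5)
for y in range(30,190,6):
    k=m&(abs(r[...,1]-y)<2);print(y,k.sum(),np.median(z[k]).round(1) if k.any() else '',end=' | ')
E
```

```text
13.6 z 194.68569412773374 rot [178.87339599   0.93083111  85.99982663] Fr [0.11733205 0.82561404] 0.1113843178684506 r [0.11908849 2.65915264] w 0.027409083959252976
30 4562 313.5 | 36 789 287.7 | 42 20 58.7 | 48 40 59.0 | 54 40 58.8 | 60 45 58.6 | 66 40 58.5 | 72 50 58.9 | 78 40 58.7 | 84 51 58.6 | 90 44 58.7 | 96 44 58.7 | 102 52 58.5 | 108 54 58.4 | 114 55 58.4 | 120 54 58.4 | 126 54 58.5 | 132 51 58.7 | 138 53 52.4 | 144 51 52.3 | 150 31 46.2 | 156 45 44.3 | 162 60 52.5 | 168 54 52.3 | 174 0  | 180 47 32.8 | 186 26 32.4 |
```

View pics/w6.png

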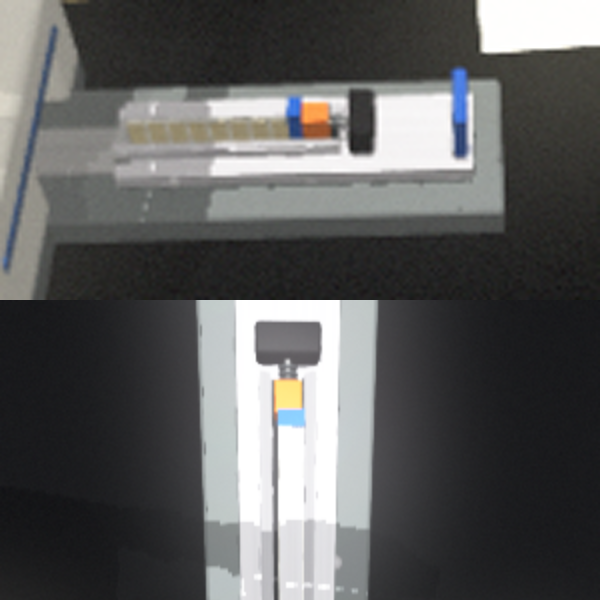

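The strip lies flat: its top is level at 58.5 mm along the whole length, 6.1 mm above the follower top, as drawn. It stands against the follower inside the lip, with the blue end at lower-picture (291,418). Next, shut the fingers and go out beyond the tab.

Emit:
servo_tool --rows "3.5 0 0 0 0;3.5 0 0 0 0;3.5 0 0 0 0;3.5 0 0 0 0;3.5 0 0 0 0;3.5 0 0 0 0;3.5 0 0 0 0;1 0 0 0 0;0 0 0 0 0"

```text
clock: 14.6
ee_pos: [0.5881, 0.1858, 0.1883]
tcp_rot: [179.2, 0.9, 86.5]
ft_force: [0.7, -0.5, 0.2]
grip_width: 0.0004
```

```bash
python3 st.py
```

```text
14.6 z 188.29745287978156 rot [179.16096543   0.92578854  86.48428766] Fr [ 0.70597207 -0.48422946] 0.18940263400920768 r [ -5.8199349  275.75442293] w 0.0004439679912524268
```

Emit:
servo_tool --rows "0 0.5 2 0.01 0;0 0 3 0 0;0 0 3 0 0;0 0 3 0 0;0 0 2 0 0;0 0 0.8 0 0;0 0 0 0 0;0 0 0 0 0"

```text
clock: 15.4
ee_pos: [0.595, 0.178, 0.0476]
tcp_rot: [179.1, 1.0, 85.9]
ft_force: [0.4, -0.1, 0.1]
grip_width: 0.0007
```

```bash
python3 st.py
```

```text
15.4 z 47.56676537186766 rot [179.09014903   0.98062091  85.85409224] Fr [ 0.42973534 -0.04370212] 0.09766592859019357 r [  1.67609665 268.46965271] w 0.0007074050421943265
```

Emit:
servo_tool --rows "-0.8 -0.1 0.1 0 0;-0.8 0 0 0 0;-0.5 0 0 0 0;-0.2 0 0 0 0;-0.2 0 0 0 0;-0.2 0 0 0 0;-0.2 0 0 0 0"

```text
clock: 16.1
ee_pos: [0.5937, 0.1466, 0.0509]
tcp_rot: [178.8, 0.9, 85.8]
ft_force: [0.5, 1.0, -0.7]
grip_width: 0.0003
```

```bash
python3 st.py
```

```text
16.1 z 50.91121007323614 rot [178.76765274   0.89292599  85.83095047] Fr [0.38028467 1.00639686] -0.6862002826581852 r [  2.66718874 237.02696604] w 0.00026382817848318496
```

Emit:
servo_tool --rows "-0.3 -0.05 0.08 0 0;-0.3 -0.05 0.08 0 0;-0.3 -0.05 0.05 0 0;-0.3 0 0.05 0 0;-0.3 0 0.05 0 0;-0.3 0 0.05 0 0"

```text
clock: 16.7
ee_pos: [0.5912, 0.1279, 0.0474]
tcp_rot: [178.7, 0.9, 85.9]
ft_force: [-0.6, 1.6, 1.2]
grip_width: 0.0006
```

```bash
python3 st.py
```

```text
16.7 z 47.41970394586783 rot [178.71835864   0.86430188  85.86641039] Fr [-0.73172053  1.58136807] 1.2320812826303449 r [  1.48664497 218.16326492] w 0.0006133032068804955
```

Emit:
servo_tool --rows "-0.4 -0.03 0 0 0;-0.4 -0.03 0 0 0;-0.4 -0.03 0 0 0;-0.4 0 0 0 0;-0.4 0 0 0 0;-0.4 0 0 0 0;-0.4 0 0 0 0;-0.4 0 0 0 0;-0.4 0 0 0 0;-0.4 0 0 0 0;-0.4 0 0 0 0;-0.4 0 0 0 0"

```text
clock: 17.9
ee_pos: [0.5863, 0.0757, 0.0479]
tcp_rot: [178.7, 0.9, 85.9]
ft_force: [0.7, 0.9, -1.1]
grip_width: 0.0004
```

```bash
python3 st.py
```

```text
17.9 z 47.90507293675028 rot [178.73609776   0.86504298  85.85898394] Fr [0.59966694 0.99300123] -1.1494104020521334 r [  0.47246257 165.7299797 ] w 0.0003736529480274256
```

Emit:
servo_tool --rows "-0.4 0 0 0 0;-0.4 0 0 0 0;-0.4 0 0 0 0;-0.4 0 0 0 0;-0.4 0 0 0 0;-0.4 0 0 0 0;-0.4 0 0 0 0;-0.4 0 0 0 0;-0.4 0 0 0 0;-0.4 0 0 0 0;-0.4 0 0 0 0;-0.4 0 0 0 0"

```text
clock: 19.1
ee_pos: [0.5822, 0.0235, 0.0486]
tcp_rot: [178.8, 0.9, 85.9]
ft_force: [0.3, 0.6, -0.4]
grip_width: 0.0006
```

Emit:
servo_tool --rows "-0.4 0 0 0 0;-0.4 0 0 0 0;-0.4 0 0 0 0;-0.4 0 0 0 0;-0.4 0 0 0 0;-0.2 0 0 0 0"

```text
clock: 19.7
ee_pos: [0.5803, -0.0007, 0.0489]
tcp_rot: [178.8, 0.9, 85.8]
ft_force: [-0.3, 2.0, -1.5]
grip_width: 0.0006
```

```bash
python3 st.py; python3 - <<'E'
from h import *
d=shot('scene');t=shot('top')
a=d['img'][215:300,155:325,::-1];b=t['img'][130:210,255:425,::-1]
cv2.imwrite('pics/s3.png',np.vstack([cv2.resize(a,(600,300),interpolation=cv2.INTER_CUBIC),cv2.resize(b,(600,282),interpolation=cv2.INTER_CUBIC)]))
E
```

```text
19.7 z 48.93380350003286 rot [178.78354349   0.86591378  85.84861307] Fr [-0.43195416  1.95640453] -1.495343144283673 r [ 0.10729345 89.16006985] w 0.0006060719397767725
```

View pics/s3.png

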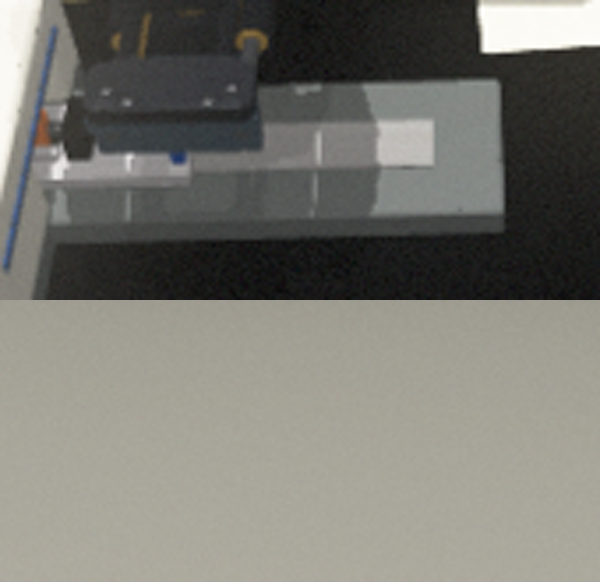

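Picture: the carriage rides in, with the follower just at the slot mouth (42,127) and the tab at (178,157). The top view is blocked by the arm. Feeling for the catch now.

Emit:
servo_tool --rows "-0.2 0 0.02 0 0;-0.2 0 0.02 0 0;-0.2 0 0.02 0 0;-0.2 0 0 0 0;-0.15 0 0 0 0"

```text
clock: 20.3
ee_pos: [0.5797, -0.0104, 0.0486]
tcp_rot: [178.8, 0.9, 85.9]
ft_force: [0.4, 1.5, -0.2]
grip_width: 0.0004
```

Emit:
servo_tool --rows "-0.15 0 0 0 0;-0.15 0 0 0 0;-0.15 0 0 0 0"

```text
clock: 20.6
ee_pos: [0.5793, -0.0153, 0.0486]
tcp_rot: [178.8, 0.9, 85.9]
ft_force: [0.6, 0.5, -0.1]
grip_width: 0.0004
```

Emit:
servo_tool --rows "-0.15 0 0 0 0;-0.15 0 0 0 0"

```text
clock: 20.8
ee_pos: [0.5792, -0.018, 0.0487]
tcp_rot: [178.8, 0.8, 85.9]
ft_force: [1.6, 10.9, -0.8]
grip_width: 0.0006
```

Emit:
servo_tool --rows "-0.15 0 0 0 0;-0.15 0 0 0 0"

```text
clock: 21.0
ee_pos: [0.579, -0.0206, 0.0487]
tcp_rot: [178.8, 0.8, 85.9]
ft_force: [-0.1, -1.0, -0.1]
grip_width: 0.0005
```

Emit:
servo_tool --rows "-0.15 0 0 0 0;-0.15 0 0 0 0"

```text
clock: 21.2
ee_pos: [0.5787, -0.024, 0.0488]
tcp_rot: [178.8, 0.8, 85.9]
ft_force: [0.6, 11.1, 1.2]
grip_width: 0.0004
```

Emit:
servo_tool --rows "-0.1 0 0 0 0"

```text
clock: 21.3
ee_pos: [0.5787, -0.0242, 0.0488]
tcp_rot: [178.8, 0.7, 85.8]
ft_force: [2.7, 21.6, 2.5]
grip_width: 0.0005
```

Emit:
servo_tool --rows "-0.1 0 0 0 0"

```text
clock: 21.4
ee_pos: [0.5787, -0.0241, 0.0489]
tcp_rot: [178.8, 0.6, 85.8]
ft_force: [1.7, 17.9, 0.8]
grip_width: 0.0003
```

Emit:
servo_tool --rows "-0.1 0 0 0 0"

```text
clock: 21.5
ee_pos: [0.5787, -0.024, 0.0489]
tcp_rot: [178.8, 0.5, 85.8]
ft_force: [1.8, 13.1, -0.6]
grip_width: 0.0002
```

Rigid at y = -0.024, about 7 mm past the catch onset. Pushes up to 21 N gave no movement, so it is on the home stop. Backing off and checking.

Emit:
servo_tool --rows "0.5 0 0 0 0;1 0 0 0 0;2 0 0 0 0;1 0 -2 0 0;0 0 -3.5 0 0;0 0 -3.5 0 0;-2 0 -3.5 0 0;-3 0 0 0 0;-3 0 0 0 0;0 0 0 0 0;0 0 0 0 0"

```text
clock: 22.6
ee_pos: [0.5733, -0.0544, 0.1796]
tcp_rot: [178.8, 0.7, 85.9]
ft_force: [0.6, -0.4, -0.8]
grip_width: 0.0003
```

```bash
python3 st.py; python3 - <<'E'
from h import *
d=shot('wrist');s=shot('scene')
a=s['img'][205:300,115:305,::-1];b=d['img'][:280,130:430,::-1]
cv2.imwrite('pics/f.png',np.vstack([cv2.resize(a,(600,300),interpolation=cv2.INTER_CUBIC),cv2.resize(b,(320,300))[:,:].copy() if 0 else cv2.copyMakeBorder(cv2.resize(b,(320,299)),0,0,0,280,0)]))
hsv=cv2.cvtColor(d['img'],cv2.COLOR_RGB2HSV);P,ok=cloud(d)
m=ok&(hsv[...,0]>100)&(hsv[...,0]<125)&(hsv[...,1]>120)&(P[...,2]>.055)&(P[...,2]<.07)
r=np.array([tor(x) for x in P[m]]);k=(abs(r[:,0])<22)&(r[:,1]>20)&(r[:,1]<90);print('tab top',k.sum(),r[k].min(0),r[k].max(0),P[m][k,2].mean())
E
```

```text
22.6 z 179.6027271484232 rot [178.76340599   0.69206179  85.92691682] Fr [ 0.57874532 -0.31722148] -0.8230352327339973 r [-2.95467711 35.08586192] w 0.0002964607080976316
tab top 339 [-16.77060032  41.51312887] [17.53944197 48.92166232] 0.06343032756305915
```

View pics/f.png

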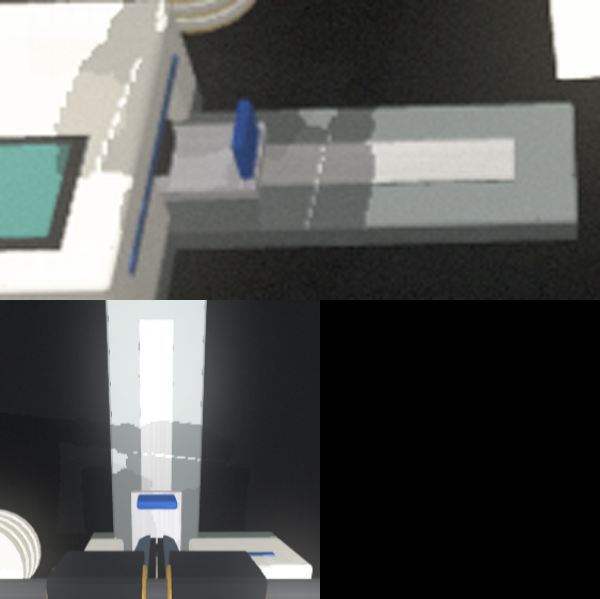

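The carriage is in, with only the tab, upper picture (243,140), outside the slot. Its outer face is at reader y 48.9. The measured slide offset of about -7 mm predicts 49 at home, so it's home. Handing in.

```bash
python3 -c "
from h import *
print(ticket.hand_in())"
```

```text
the job is handed in; nothing more can be done
None
```

The test strip is loaded and the carriage is pushed home. I handed the job in at about 22.6 s of robot time, with the arm clear of everything.

- **Loading:** I pushed the strip's blue end against the follower and compressed it about 11 mm, at roughly 10.7 N. I then lowered the strip to the channel floor and released it. A depth check showed its top level within about 0.6 mm along its whole length, 6 mm above the follower top as drawn.
- **Touchdown force:** When the strip reached the floor the vertical force rose to 14.7 N. With the 16 N grip and the follower load, that came close to the 35 N breaking limit. I saw no damage in the pictures.
- **Carriage:** The catch was felt at about 11 N. The carriage then stopped rigidly about 7 mm further in, with a peak push of 21.6 N against the 35 N slide limit.
- **Home check:** The tab face measured at reader y 48.9 mm. I expected 49 mm, given the slide sits about 7 mm off the drawing.

I checked the strip's seating before the slide went in but not after, because it is hidden inside the reader. The top camera was blocked by the arm during the push. None of the checks disagreed by more than 1–2 mm, and I did not touch the dishes, flask or wash bottle.

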